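# Refit the lens of the carver's bench magnifier

## Robot

A 7-joint arm with a two-finger parallel gripper is mounted at the origin on the work surface. World frame = base frame: x ahead of the robot, y to its left, z up, the work surface at z = 0. Lengths are in m, angles in rad, forces in N, time in s.
With the tool pointing down it reaches from about 0.4 to 0.9 m from the base axis. Payload 5.6 kg.
Tool frame: the origin (TCP) lies between the finger pads; the fingertips stand 19 mm ahead of it and the grasp point (between the pads) is the TCP; z points along the fingers, y is the line along which they close (so a half turn about z gives the same grasp; the last joint's range is limited). The gripper opens to 92 mm and grips with 3 to 60 N. Pads are 20 mm wide; open, the fingers measure 128 mm over their backs; the gripper's body (75 mm by 189 mm) begins 69 mm behind the grasp point.
Start: joints at [1.085, 0.468, -0.012, 1.603, 0.006, 1.071, -0.056], TCP at [0.278, -0.587, 0.234] pointing down, gripper open.
Joint ranges: [-2.53, 2.53], [-0.31, 2.02], [-1.57, 1.55], [0.28, 2.44], [-1.29, 4.43], [0.15, 1.84], [-2.92, 2.92]. Speed limits (rad/s): [2.57, 2.57, 3.14, 3.14, 3.14, 3.14, 3.14].

## Interface

Orientations are given as a 3x3 rotation matrix whose columns are the frame's x, y, z axes.
In Python, from bench import * gives the robot as it stands. Calls block until the motion is done:
- reach(position, orientation): joint-space move of the TCP to a pose.
- move_straight(position, rot=None, vel=0.15): straight line of the TCP; rot=None keeps the orientation; vel is the mean speed in m/s.
- movej(angles): joint-space move.
- grip(opening, f_grip=None): opening from 0.0 (shut) to 1.0 (fully open); f_grip is the grip in N (None keeps the last); returns when the fingers have stopped.
- pause(seconds).
- solve_ik(position, orientation): joint angles nearest the present ones, or None.
- sense(): the state.
- grab_frame(name): name is "scene" or "top"; returns a dict with "frame" (480x640x3 uint8, red, green, blue), "camera_matrix" (3x3 intrinsics, pixels), "dist" ([k1, k2, p1, p2, k3] as OpenCV has them; the pictures are not rectified), "xyz" and "rotation" of the camera in the world. Camera axes: x right, y up, looking along -z (the intrinsics and any distortion apply to the point x, -y, -z); pixel columns grow to the right and rows downward; lengths in m; the calibration is good to about 2 mm. A picture is of the moment at which its call begins. There is no depth.
A pose or a line that the arm cannot do raises MotionError and nothing moves.
- job_done(): hands the job in; it is judged then, once.
The state is a dict: "t": time; "joint_pos": joint angles; "qd": joint speeds; "tau": joint torques, N m; "eef_pos": TCP position; "orientation": TCP orientation; "contact_force": force on the tool from outside, world axes, zero at the start; "ft_torque": the same for the moment, N m; "width": opening from 0.0 (shut) to 1.0 (fully open); "grasp_force": force on a finger pad.
Only numpy, scipy, OpenCV 4.12 (cv2) and the standard library are available. Lean on these libraries where they do the work, as an engineer would, in place of code of your own. Each camera call takes 0.05 s, during which the arm holds its last target. There are 200 camera calls.

## Task

The bench magnifier has been taken apart for cleaning. Lower the lens gently into its cell, domed side up, so that it lies flat on its seat, then set the retaining ring on the threaded neck and screw it down clockwise until it is snug: it must grip the lens firmly, as tight as light fingers would make it, without straining the glass. Leave the inkstone and the carving tools where they lie.

Things in the scene. Friction and masses are not known exactly. Their poses are not given: they have to be found in the camera images.
- magnifier: bench magnifier bolted to the bench: flange foot (92 mm), column and short arm carrying a dark round lens cell whose mouth opens upward. Origin on the bench top (z = 0) straight below the cell's centre, z up the cell's axis. The column stands 105 mm from that axis towards its own +y; column and arm stay below 90 mm. A shoulder 66 mm across lies under the thread, 85.5 mm above the bench
- cell_seat (a point): centre of the lens's seat as made, 95.5 mm above the bench, 4.5 mm below the rim: the flat top of a black rubber gasket ring in the cell (37 mm hole). The rubber has set, so it really lies up to 1.2 mm higher or lower; it gives 1 mm under 130 N. The seated lens has its origin here, its edge standing some 5.5 mm above the rim: hold it by the top 4 mm of its edge to lower it home
- neck_rim (a point): centre of the neck's rim (the cell's mouth), 100 mm above the bench. The neck is 52 mm in outside diameter (58 mm over the thread), its bore 45.6 mm with a 1.3 mm chamfer at the mouth; the ring screws over its outside
- thread_start (a point): where one of the three thread flights begins, under the rim, 27 mm from the axis towards the magnifier's own +x; the two others begin 120 degrees to either side. Flights run down clockwise (seen from above) from there: right-handed, 18 mm down a turn (6 mm between neighbours), 2.5 mm thick, about 1 mm of play
- lens: clear glass lens, 44 mm diameter, upright edge 10 mm high, a low dome (2.6 mm more) in the middle of its upper face; origin at the centre of its flat underside, z up. About 42 g. Lies on a cork mat 3 mm thick, dome up. It chips if clamped with more than about 50 N, or if it falls more than about 2 cm
- ring: retaining ring: knurled aluminium screw cap with a big hole in its top. 66 mm outside diameter, 20 mm high, inside diameter 60 mm, top flange 3 mm thick with a 37 mm hole; origin at the centre of its open lower rim, z up. About 60 g. Lies on the cork mat, open side down, as it is used. Its flange presses on the lens. It stays where it is left
- ring_lug (a point): one of three lugs inside the ring (9 mm long, 2.5 mm high), 2 mm above its lower rim, 28 mm from its axis towards its own +x; the others 120 degrees to either side, each under a dark notch in the top. Set down level, the lugs rest on the flights; best 14 to 25 degrees counter-clockwise of a thread start (ring origin then 93 to 94 mm above the bench); else it needs up to a third of a turn more
- ring_top (a point): centre of the ring's top, 20 mm above its origin. Started, the ring turns freely clockwise (under 0.05 N m) for a quarter to nearly half a turn, depending on how the gasket has set, down to some 107 to 110 mm above the bench, then tightens over 5 to 10 degrees. Snug is a turning moment of 0.25 to 0.4 N m; at 0.1 N m it is still loose, above 0.55 N m the glass is strained and may chip
- inkstone: dark carved stone slab, 130 x 200 x 32 mm with low carving on it, 1.8 kg; origin at the centre of its underside. Not to be moved
- mallet: wooden mallet lying down, head 52 mm diameter and 100 mm long across its handle; origin under the head, handle towards its own -x, about 210 mm long. Not to be moved
- chisel: small chisel lying flat, 180 mm long along its x, 12 mm thick; origin at the ferrule near its middle. Not to be moved
- dust_brush: dusting brush lying flat, 160 mm long along its x, about 30 mm high at most; origin near its middle. Not to be moved

How it is judged:
On the way, in this order (a step that is already met when the one before it is completed fails the run):
1. the lens lies flat on its seat in the cell, dome up, and is let go (horizontal distance between lens and cell_seat below 0.002 m and z of lens in the frame of cell_seat between -0.002 and 0.0018 m and angle between lens's own z axis and vertical below 0.03 rad and contact force between the fingers and lens below 0.05 N), for 0.2 s.
2. the ring has started on the thread and has been screwed part of the way down, upright on the cell's axis (horizontal distance between ring and neck_rim below 0.002 m and angle between ring's own z axis and vertical below 0.03 rad and z of ring in the frame of neck_rim below -0.0085 m), for 0.1 s.
At the end, for the whole second after the job is handed in: the lens lies dome up on its seat (1.8 mm above to 2 mm below the seat as made), within 2 mm of the axis and 0.03 rad of level; the ring is level and centred alike, its lower rim at least 9.5 mm below the neck's rim, and, let go, presses on the lens with 8 to 35 N; both at rest (horizontal distance between lens and cell_seat below 0.002 m and z of lens in the frame of cell_seat between -0.002 and 0.0018 m and angle between each of lens, ring's own z axis and vertical below 0.03 rad and horizontal distance between ring and neck_rim below 0.002 m and z of ring in the frame of neck_rim below -0.0095 m and contact force between ring and lens between 8 and 35 N and linear speed of each of ring, lens below 0.01 m/s and angular speed of ring below 0.05 rad/s); the robot touches nothing.
It fails at once if the lens is clamped by the ring, or jammed against the wall of the cell, with more than 50 N (contact force between ring and lens above 50 N or contact force between lens and magnifier above 50 N).
It fails at once if the lens is let fall more than about 2 cm (linear speed of lens above 0.62 m/s and contact force between the fingers and lens below 0.05 N).
It fails at once if the inkstone, mallet, chisel or dust brush is moved by more than 2 cm (distance of any of inkstone, mallet, chisel, dust_brush from where it was at the start of the episode above 0.02 m).
It also fails if it takes over 72 s, if anything falls off the work surface, if the arm or the gripper's body presses on something with over 40 N, if the wrist force passes 120 N, or if a joint passes its speed limit or range.

## Working session

There is one attempt and no reset: what is moved stays moved. The work goes in short steps, each a Python script; the robot and the scene stay as the last script left them, time stands still between calls to the robot, and variables do not carry over. Pictures are saved under pics/ and viewed, at most 10 in all, crops included, and the job is handed in when it is done.

```bash
ls; mkdir -p pics
python3 - <<'E'
from bench import *
import cv2
s=sense();print(s['t'],s['eef_pos'],s['width'],s['contact_force'])
for n in("scene","top"):
    g=grab_frame(n);cv2.imwrite(f'pics/{n}0.png',g['frame'][:,:,::-1]);print(n,g['camera_matrix'],g['dist'],g['xyz'],g['rotation'])
E
```

```text
pics
0.0 [ 0.27819552 -0.58686226  0.23264308] 0.9947007452360609 [-0.4105489  -0.51987264 -0.22575835]
scene [[584.85062765   0.         313.65110782]
 [  0.         584.85062765 232.884065  ]
 [  0.           0.           1.        ]] [-0.07864408  0.          0.          0.          0.        ] [ 1.78164684 -0.30152912  1.18566158] [[ 0.17266851 -0.65196872  0.73832403]
 [ 0.98496115  0.11892595 -0.1253322 ]
 [-0.00609321  0.74886141  0.66269862]]
top [[546.52441339   0.         317.6645048 ]
 [  0.         546.52441339 241.51221345]
 [  0.           0.           1.        ]] [-0.02211906  0.          0.          0.          0.        ] [ 0.47478871 -0.10344433  1.2786093 ] [[-0.00616332  0.99832986 -0.05744124]
 [-0.99968535 -0.00475459  0.02462923]
 [ 0.02431499  0.05757497  0.99804504]]
```

View pics/top0.png

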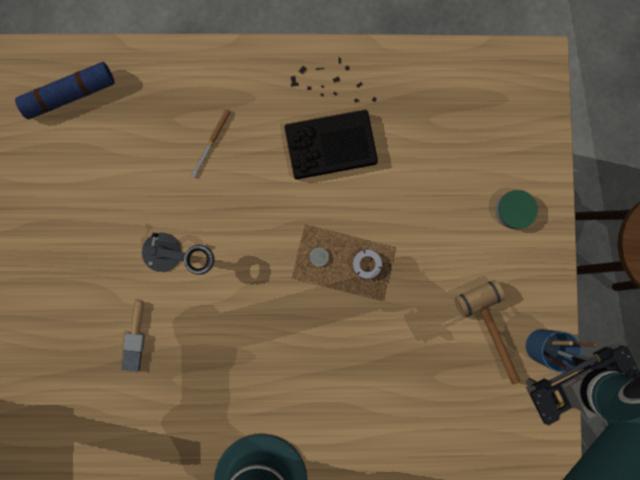

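View pics/scene0.png

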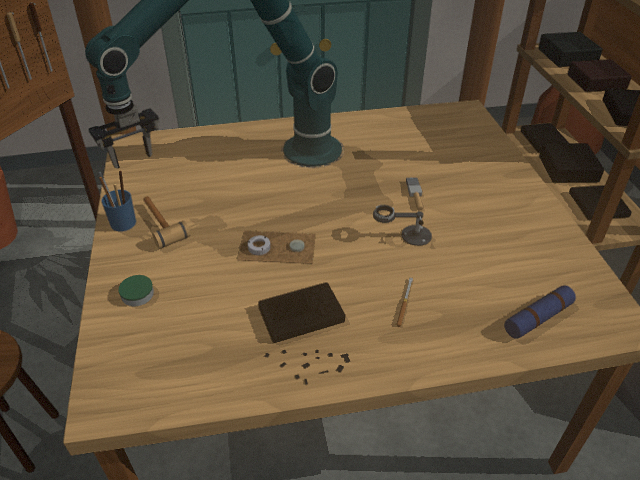

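Top view: cell ring at (199,260), its foot at (162,252), lens at (319,257), and the ring with dark notches at (367,264). The scene view shows the same objects, with the cell at (384,213), ring (259,245) and lens (296,246). Next I'll enlarge the crops.

```bash
cat > h.py <<'E'
import numpy as np, cv2
from bench import *
def ray(g,uv):
    p=cv2.undistortPoints(np.array(uv,float).reshape(-1,1,2),g['camera_matrix'],np.array(g['dist'])).reshape(-1,2)
    d=np.c_[p[:,0],-p[:,1],-np.ones(len(p))]@np.array(g['rotation']).T
    return np.array(g['xyz']),d
def at(g,uv,z):
    c,d=ray(g,uv); return c+d*((z-c[2])/d[:,2])[:,None]
def proj(g,P):
    q=(np.atleast_2d(P)-g['xyz'])@np.array(g['rotation']); q=q*[1,-1,-1]
    return cv2.projectPoints(q,np.zeros(3),np.zeros(3),g['camera_matrix'],np.array(g['dist']))[0].reshape(-1,2)
def crop(img,cx,cy,r,s): # top-left pixel = cx-r
    return cv2.resize(img[cy-r:cy+r,cx-r:cx+r],None,fx=s,fy=s,interpolation=cv2.INTER_CUBIC)
E
python3 - <<'E'
from h import *
import pickle
G={n:[grab_frame(n) for _ in range(6)] for n in("scene","top")}
out={}
for n in G:
    g=G[n][0]; g['frame']=np.mean([k['frame'] for k in G[n]],0).astype(np.uint8); out[n]=g
pickle.dump(out,open('g0.pkl','wb'))
for n in out: print(np.std([k['frame'][200:300,150:400].astype(float) for k in G[n]],0).mean())
t=out['top']['frame'][:,:,::-1]; s=out['scene']['frame'][:,:,::-1]
a=np.hstack([crop(t,199,260,20,10)[:,:],crop(t,367,264,20,10)]); b=np.hstack([crop(t,319,257,20,10),crop(s,384,213,20,10)])
c=np.vstack([np.hstack([crop(t,199,260,18,7),crop(t,367,264,18,7),crop(t,319,257,18,7)]),np.hstack([crop(s,384,213,18,7),crop(s,259,245,18,7),crop(s,296,246,18,7)])])
cv2.imwrite('pics/c1.png',c);print(c.shape)
E
```

```text
1.675234462415349
0.5688076017985277
(504, 756, 3)
```

View pics/c1.png

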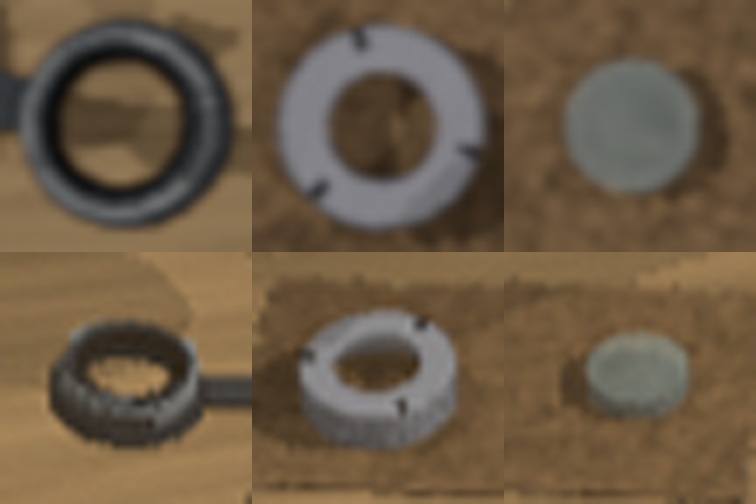

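```bash
cat > fit.py <<'E'
from h import *
from scipy.optimize import minimize
A=np.linspace(0,2*np.pi,180,endpoint=False); U=np.c_[np.cos(A),np.sin(A),0*A]
def circ(g,xy,z,r,ang=None):
    """centre of a horizontal circle: maximise |radial contrast| across the projected outline"""
    im=cv2.GaussianBlur(cv2.cvtColor(g['frame'],cv2.COLOR_RGB2LAB),(0,0),.7).astype(np.float32)
    u=U if ang is None else U[ang]
    def smp(c,rr):
        p=proj(g,np.array([c[0],c[1],z])+rr*u).astype(np.float32)
        return cv2.remap(im,p[:,0].copy(),p[:,1].copy(),cv2.INTER_CUBIC).reshape(-1,3)
    def f(c):
        d=smp(c,r+.0015)-smp(c,r-.0015)
        return -np.linalg.norm(d,axis=1).mean()
    best=min(((f([xy[0]+a,xy[1]+b]),a,b) for a in np.arange(-.012,.0121,.002) for b in np.arange(-.012,.0121,.002)))
    o=minimize(f,[xy[0]+best[1],xy[1]+best[2]],method='Nelder-Mead',options=dict(initial_simplex=np.array([[0,0],[.001,0],[0,.001]])+[xy[0]+best[1],xy[1]+best[2]],xatol=1e-5))
    return o.x,-o.fun
E
python3 - <<'E'
from fit import *
import pickle
G=pickle.load(open('g0.pkl','rb'))
px={'top':dict(ring=(367,264),lens=(319,257),cell=(199,260),foot=(162,252)),'scene':dict(ring=(259,243),lens=(296,244),cell=(384,213),foot=(417,236))}
C=dict(ring=[(.023,.033),(.023,.0185)],lens=[(.013,.022)],cell=[(.0855,.033),(.1,.026),(.1,.0241),(.0955,.0185)],foot=[(.004,.046),(.008,.046)])
for o in C:
  for n in G:
    for z,r in C[o]:
        g=G[n]; a=at(g,[px[n][o]],z)[0]
        c,q=circ(g,a[:2],z,r); print(o,n,z,r,a[:2].round(4),c.round(4),round(q,1))
E
```

```text
ring scene 0.023 0.033 [ 0.5017 -0.2478] [ 0.4993 -0.2491] 20.5
ring scene 0.023 0.0185 [ 0.5017 -0.2478] [ 0.499 -0.249] 25.8
ring top 0.023 0.033 [ 0.4947 -0.2477] [ 0.4957 -0.2478] 30.9
ring top 0.023 0.0185 [ 0.4947 -0.2477] [ 0.4955 -0.2481] 37.1
lens scene 0.013 0.022 [ 0.5147 -0.1398] [ 0.5153 -0.138 ] 14.9
lens top 0.013 0.022 [ 0.5117 -0.1375] [ 0.513  -0.1371] 21.7
cell scene 0.0855 0.033 [0.506  0.1262] [0.5159 0.1217] 21.7
cell scene 0.1 0.026 [0.5228 0.1205] [0.5097 0.1243] 21.2
cell scene 0.1 0.0241 [0.5228 0.1205] [0.5083 0.1262] 23.7
cell scene 0.0955 0.0185 [0.5176 0.1223] [0.5052 0.1338] 17.4
cell top 0.0855 0.033 [0.5044 0.1254] [0.506 0.126] 27.2
cell top 0.1 0.026 [0.5041 0.1226] [0.5036 0.1158] 30.6
cell top 0.1 0.0241 [0.5041 0.1226] [0.5059 0.1257] 39.8
cell top 0.0955 0.0185 [0.5042 0.1235] [0.5061 0.1261] 45.0
foot scene 0.004 0.046 [0.5354 0.2279] [0.5302 0.2265] 20.7
foot scene 0.008 0.046 [0.5397 0.2261] [0.5343 0.2246] 21.0
foot top 0.004 0.046 [0.5255 0.2269] [0.526  0.2283] 29.2
foot top 0.008 0.046 [0.5253 0.2258] [0.5258 0.2271] 29.3
```

Top view measurements agree with each other: lens (0.513,-0.137), ring (0.4956,-0.248) and cell (0.506,0.126). The foot is 104 mm from the cell, so the magnifier's yaw is about -11°. The ring's lugs are at about 14° in the world. Next I'll centre the lens with two crossed grasps, then take a new picture to correct the camera bias.

```bash
cat >> h.py <<'E'
def D(deg):
    c,s=np.cos(np.radians(deg)),np.sin(np.radians(deg)); return np.array([[c,s,0],[s,-c,0],[0,0,-1.]])
def st(l=''):
    s=sense(); print(l,'t%.2f'%s['t'],'p',np.round(s['eef_pos'],4),'w%.3f'%s['width'],'gf%.1f'%s['grasp_force'],'F',np.round(s['contact_force'],2),'Mz%.3f'%s['ft_torque'][2],'j7 %.2f'%s['joint_pos'][6]); return s
E
python3 - <<'E'
from fit import *
for p in((.513,-.137,.0285),(.506,.126,.15)):
  for a in range(-180,180,30):
    q=solve_ik(p,D(a)); print(a,None if q is None else np.round(q[[0,6]] if hasattr(q,'shape') else [q[0],q[6]],2))
L=np.array([.513,-.137])
reach([*L,.12],D(0)); grip(.68,10); move_straight([*L,.0285],vel=.2); st('down')
grip(0,6); st('g1'); grip(.62); move_straight([*L,.034],rot=D(90),vel=.1); move_straight([*L,.0285]); grip(0,6); st('g2'); grip(.62)
move_straight([*L,.12],vel=.25); reach([.45,.15,.3],D(90)); st('away')
g=grab_frame('top'); c,q=circ(g,L,.013,.022); print(c,q); print(circ(g,[.506,.126],.1,.0241))
E
```

```text
-180 [0.62 1.3 ]
-150 [1.1  1.33]
-120 [1.1  1.85]
-90 [ 0.02 -2.73]
-60 [ 0.11 -2.31]
-30 [ 0.18 -1.87]
0 [ 0.29 -1.48]
30 [ 0.38 -1.05]
60 [ 0.45 -0.61]
90 [ 0.52 -0.16]
120 [0.59 0.29]
150 [0.6 0.8]
-180 [0.41 0.79]
-150 [0.53 1.19]
-120 [0.63 1.55]
-90 [0.63 2.08]
-60 [-1.15 -2.28]
-30 [ 0.02 -2.59]
0 [ 0.15 -2.15]
30 [ 0.2  -1.66]
60 [ 0.25 -1.17]
90 [ 0.26 -0.66]
120 [ 0.3  -0.17]
150 [0.35 0.32]
down t3.79 p [ 0.5134 -0.1369  0.0289] w0.680 gf0.0 F [ 0.14 -0.2  -0.72] Mz-0.008 j7 -1.49
g1 t4.22 p [ 0.5139 -0.1372  0.0296] w0.473 gf6.0 F [-0.51  0.36  6.6 ] Mz0.041 j7 -1.49
g2 t6.93 p [ 0.513  -0.137   0.0285] w0.468 gf6.0 F [-0.37  0.05 -0.43] Mz-0.029 j7 -0.26
away t9.15 p [0.4503 0.1483 0.299 ] w0.622 gf0.0 F [-0.5   0.11 -0.48] Mz-0.086 j7 -0.55
[ 0.51389141 -0.13789728] 23.2556209564209
(array([0.50599822, 0.12569168]), np.float64(42.09151840209961))
```

Run:
```python
from h import *
L=np.array([.513,-.1372]); C=np.array([.5051,.1265])
reach([*L,.06],D(90)); move_straight([*L,.0285],vel=.15); grip(0,12); st('grip'); move_straight([*L,.18],vel=.25); 
reach([*C,.16],D(90)); move_straight([*C,.130],vel=.1); b=st('above')['contact_force']
z=.130
while z>.1195:
    z-=.001; move_straight([*C,z],vel=.02); s=sense(); f=s['contact_force']-b
    print('%.4f'%z,np.round(s['eef_pos'],4),f.round(2))
    if f[2]>2.5 or np.hypot(*f[:2])>4: break
st('end')
```

```text
grip t11.34 p [ 0.5137 -0.1371  0.0294] w0.467 gf12.0 F [-0.72  0.76  5.58] Mz-0.027 j7 -0.24
above t13.58 p [0.5051 0.1258 0.1297] w0.466 gf12.0 F [-0.03  0.6  -0.24] Mz0.011 j7 -0.68
0.1290 [0.5054 0.1265 0.1295] [-0.28 -0.26 -0.66]
0.1280 [0.5051 0.1265 0.1281] [ 0.04 -1.05 -0.18]
0.1270 [0.505  0.1265 0.1269] [-0.11 -0.28 -0.87]
0.1260 [0.505  0.1265 0.1259] [-0.47 -0.64 -0.2 ]
0.1250 [0.5051 0.1265 0.1249] [ 0.76 -1.05 -0.45]
0.1240 [0.5051 0.1265 0.124 ] [ 0.77 -0.27  0.49]
0.1230 [0.5051 0.1266 0.123 ] [-1.25 -0.48  0.29]
0.1220 [0.5051 0.1265 0.122 ] [ 0.03 -0.57 -0.71]
0.1210 [0.5052 0.1266 0.1216] [-0.55 -0.29  5.48]
end t15.83 p [0.5052 0.1266 0.1216] w0.468 gf12.0 F [-0.58  0.31  5.23] Mz-0.080 j7 -0.69
```

Run:
```python
from h import *
import cv2
grip(.6); st('open'); s=sense()['eef_pos']; move_straight([s[0],s[1],.16],vel=.15)
R=np.array([.4947,-.2471]); a=235.5
reach([*R,.12],D(a-90)); grip(.88,10); move_straight([*R,.027],vel=.15); grip(0,8); st('r1'); grip(.85)
move_straight([*R,.034]); reach([*R,.034],D(a)); st('rot'); move_straight([*R,.027],vel=.1); grip(0,8); grip(0,30); st('r2')
move_straight([*R,.2],vel=.3); st('up')
g=grab_frame('top'); cv2.imwrite('pics/t2.png',np.hstack([crop(g['frame'],199,260,20,10)[:,:,::-1],crop(g['frame'],367,264,20,10)[:,:,::-1]]))
from fit import *
print(circ(g,[.506,.126],.106,.022))
```

```text
open t16.22 p [0.505  0.1264 0.1208] w0.602 gf0.0 F [-0.02 -0.23 -0.69] Mz-0.003 j7 -0.69
r1 t19.72 p [ 0.4952 -0.2475  0.0279] w0.712 gf8.0 F [-1.01  0.23  5.85] Mz-0.004 j7 0.79
rot t21.58 p [ 0.4946 -0.2471  0.0339] w0.848 gf0.0 F [-0.9  -0.86  0.47] Mz0.010 j7 2.16
r2 t22.38 p [ 0.4947 -0.2471  0.0271] w0.711 gf30.0 F [ 0.01  0.43 -0.21] Mz0.043 j7 2.15
up t23.11 p [ 0.4936 -0.2474  0.1985] w0.714 gf30.0 F [-0.71  0.4  -0.67] Mz0.066 j7 2.32
(array([0.50608096, 0.12524516]), np.float64(26.770923614501953))
```

View pics/t2.png

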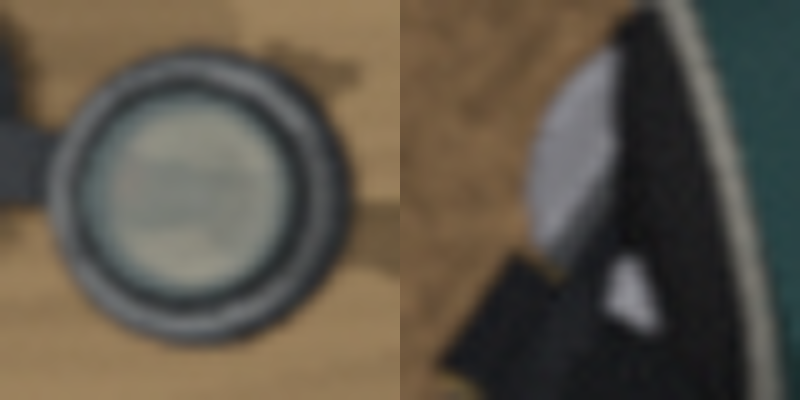

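The left crop shows the lens lying flat and centred in the cell, and the right crop shows the ring held in the gripper. Next I'll set the ring on the neck.

Run:
```python
from h import *
C=np.array([.5051,.1263]); a=230
reach([*C,.17],D(a)); move_straight([*C,.134],vel=.1); pause(.1)
b=np.mean([(pause(.02),sense()['contact_force'])[1] for _ in range(5)],0); st('above'); print(b.round(2),sense()['joint_pos'])
z=.134
while z>.114:
    z-=.001; move_straight([*C,z],vel=.02); s=sense(); f=s['contact_force']-b
    print('%.4f'%z,np.round(s['eef_pos'],4),f.round(2))
    if f[2]>3 or np.hypot(*f[:2])>5: break
st('end')
```

```text
above t25.25 p [0.5054 0.1266 0.1344] w0.706 gf30.0 F [-0.33 -0.12 -1.28] Mz-0.002 j7 1.50
[-0.07  0.2  -1.02] [ 0.52136451  0.6883549  -1.10497728  1.95026637  0.74859796  0.98646472
  1.4982181 ]
0.1330 [0.5052 0.1263 0.1332] [-0.59 -0.05  0.02]
0.1320 [0.5051 0.1263 0.132 ] [-0.04 -0.59  0.25]
0.1310 [0.5051 0.1263 0.1309] [-0.46  0.45  0.02]
0.1300 [0.5051 0.1263 0.1299] [ 0.49 -0.57  0.37]
0.1290 [0.5051 0.1263 0.1289] [ 1.4  -1.01  0.63]
0.1280 [0.5051 0.1263 0.1279] [ 0.46  0.52 -0.05]
0.1270 [0.505  0.1263 0.1269] [0.96 0.07 0.46]
0.1260 [0.5051 0.1262 0.1259] [ 0.77 -0.55 -0.55]
0.1250 [0.505  0.1263 0.1249] [ 0.21  0.7  -0.13]
0.1240 [0.5051 0.1263 0.1239] [0.45 1.1  0.4 ]
0.1230 [0.5051 0.1263 0.1229] [-0.09 -0.95  0.43]
0.1220 [0.5051 0.1263 0.1219] [ 0.29 -0.02  0.54]
0.1210 [0.5051 0.1263 0.1209] [-0.37 -1.16  0.59]
0.1200 [0.5051 0.1263 0.1199] [ 0.17 -0.52  1.02]
0.1190 [0.5051 0.1263 0.1189] [-0.09 -0.37  0.16]
0.1180 [0.5052 0.1264 0.1181] [0.57 0.47 1.06]
0.1170 [0.5053 0.1265 0.1179] [-2.44 -2.42  9.32]
end t29.50 p [0.5053 0.1265 0.1179] w0.707 gf30.0 F [-2.51 -2.21  8.31] Mz0.039 j7 1.48
```

```bash
cat > turn.py <<'E'
from h import *
import sys,json
def turn(a,z,total,step,stop,b,mb,C=(.5051,.1263),vel=.02):
    d=0
    while d<total:
        d+=step; a-=step; s=sense(); fz=s['contact_force'][2]-b
        z+=-.00005*step+float(np.clip((fz-2)*4e-5,-1e-4,3e-4))
        move_straight([*C,z],rot=D(a),vel=vel); 
        S=[sense()]
        for _ in range(2): pause(.02); S.append(sense())
        m=np.mean([k['ft_torque'][2] for k in S])-mb; f=np.mean([k['contact_force'] for k in S],0)
        x=S[-1]['orientation'][:,0]
        print('a%.1f act%.1f z%.4f'%(a,np.degrees(np.arctan2(x[1],x[0]))%360,z),'t%.1f'%S[-1]['t'],np.round(S[-1]['eef_pos'],4),f.round(1),'m%.3f'%m)
        if abs(m)>stop or f[2]-b>12 or np.hypot(*f[:2])>15: print('STOP');break
    return a,z
E
python3 - <<'E'
from turn import *
print(turn(230,.1177,40,5,.12,-1.0,0.0))
E
```

```text
a225.0 act225.1 z0.1177 t29.8 [0.5052 0.1263 0.1178] [ 0.5 -0.3  1.4] m-0.024
a220.0 act220.2 z0.1175 t30.1 [0.5052 0.1264 0.1176] [-0.1  0.5  2. ] m-0.030
a215.0 act215.2 z0.1173 t30.4 [0.5051 0.1263 0.1173] [-0.5 -0.   1.1] m-0.020
a210.0 act210.2 z0.1170 t30.6 [0.5051 0.1263 0.117 ] [-0.   0.1  1.1] m-0.062
a205.0 act205.2 z0.1168 t30.9 [0.5051 0.1263 0.1168] [-0.1  0.2  0.8] m-0.031
a200.0 act200.2 z0.1165 t31.2 [0.5051 0.1263 0.1165] [-0.3  0.3  2. ] m-0.041
a195.0 act195.2 z0.1163 t31.5 [0.505  0.1263 0.1163] [-0.5  0.7  1.3] m-0.060
a190.0 act190.2 z0.1161 t31.8 [0.505  0.1264 0.116 ] [0.2 0.4 0.7] m-0.035
(190, 0.11610428078477181)
```

Run:
```python
from turn import *
a,z=turn(190,.1161,40,5,.12,-1.0,0.0)
if a==150: a,z=turn(a,z,100,2.5,.13,-1.0,0.0)
print(a,z)
```

```text
a185.0 act185.2 z0.1158 t32.0 [0.5051 0.1264 0.1158] [-0.7  0.9  0.7] m-0.095
a180.0 act180.2 z0.1156 t32.3 [0.5051 0.1264 0.1156] [0.1 0.8 0.3] m-0.031
a175.0 act175.2 z0.1153 t32.6 [0.5051 0.1264 0.1153] [-0.2  1.5  0.3] m-0.034
a170.0 act170.2 z0.1151 t32.9 [0.5051 0.1265 0.1151] [-0.2  1.4  0.6] m-0.060
a165.0 act165.2 z0.1148 t33.2 [0.5051 0.1265 0.1148] [-0.6  2.3  0.6] m-0.065
a160.0 act160.2 z0.1145 t33.5 [0.5051 0.1265 0.1146] [-0.4  3.   1. ] m-0.031
a155.0 act155.2 z0.1143 t33.8 [0.5051 0.1265 0.1143] [-1.2  3.3  1.5] m-0.097
a150.0 act150.2 z0.1140 t34.0 [0.5051 0.1266 0.114 ] [-1.   3.5  0.9] m-0.052
a147.5 act147.6 z0.1139 t34.3 [0.5049 0.1265 0.1139] [-1.8  3.6  1.5] m-0.029
a145.0 act145.1 z0.1138 t34.6 [0.505  0.1265 0.1138] [-1.8  4.4  1.4] m-0.038
a142.5 act142.6 z0.1137 t34.9 [0.505  0.1265 0.1137] [-2.5  4.2  0.9] m-0.066
a140.0 act140.1 z0.1135 t35.2 [0.505  0.1265 0.1135] [-2.6  4.6  1.2] m-0.040
a137.5 act137.6 z0.1134 t35.5 [0.505  0.1265 0.1134] [-2.2  4.6  1.5] m-0.045
a135.0 act135.1 z0.1133 t35.7 [0.505  0.1265 0.1133] [-2.   4.6  1.4] m0.006
a132.5 act13
[... 787 characters left out ...]
1119 t38.9 [0.5051 0.1267 0.1122] [-2.8  4.3  2.9] m-0.053
a105.0 act105.1 z0.1118 t39.1 [0.5051 0.1267 0.1122] [-2.7  4.7  3.5] m-0.039
a102.5 act102.6 z0.1118 t39.4 [0.5051 0.1267 0.1122] [-2.9  4.7  3.2] m-0.062
a100.0 act100.1 z0.1118 t39.7 [0.5052 0.1267 0.1122] [-2.7  4.   3.4] m-0.063
a97.5 act97.6 z0.1118 t40.0 [0.5052 0.1267 0.1122] [-2.9  5.   3.5] m-0.078
a95.0 act95.1 z0.1118 t40.3 [0.5052 0.1267 0.1122] [-2.7  4.5  3.5] m-0.032
a92.5 act92.6 z0.1118 t40.5 [0.5052 0.1267 0.1121] [-2.3  4.8  3.4] m-0.062
a90.0 act90.1 z0.1118 t40.8 [0.5052 0.1267 0.1121] [-2.   4.7  3. ] m0.053
a87.5 act87.7 z0.1117 t41.1 [0.5052 0.1267 0.112 ] [-1.9  4.7  3.1] m0.197
STOP
87.5 0.11170470745281057
```

Run:
```python
from turn import *
a,z=turn(87.5,.1118,12,1,.27,-1.0,0.0,C=(.5049,.1267))
print(a,z); pause(.3)
print(np.mean([(pause(.03),sense()['ft_torque'][2])[1] for _ in range(10)])); st()
```

```text
a86.5 act86.6 z0.1119 t41.4 [0.5051 0.1268 0.112 ] [-1.5  3.6  2.3] m0.483
STOP
86.5 0.11187401046016447
0.5515873499313342
 t42.03 p [0.5051 0.1267 0.112 ] w0.707 gf30.0 F [-0.4   3.76  3.31] Mz0.533 j7 -0.66
```

It tightened sharply, to about 0.55 N m, so I'll back off a few degrees and retighten in fine, settled steps.

```bash
cat > fine.py <<'E'
from h import *
def M(n=8):
    pause(.15); S=[(pause(.02),sense())[1] for _ in range(n)]
    return np.mean([k['ft_torque'][2] for k in S]),np.mean([k['contact_force'] for k in S],0),S[-1]['t']
def go(a,z,C=(.5050,.1267)):
    move_straight([*C,z],rot=D(a),vel=.02); m,f,t=M(); print('a%.2f m%.3f'%(a,m),f.round(1),'t%.1f'%t); return m
E
python3 - <<'E'
from fine import *
z=.1120
for a in(85.9+.0,): pass
for a in(88,90,92): m=go(a,z)
E
```

```text
a88.00 m-0.233 [-0.3  4.2  2.9] t42.6
a90.00 m-0.094 [1.3 4.4 2.4] t43.1
a92.00 m-0.005 [2.3 3.9 2.5] t43.6
```

Run:
```python
from fine import *
a=90.5; m=0
while m<.29 and a>86:
    a-=.5 if m<.12 else .3
    m=go(a,.1120)
st()
```

```text
a90.00 m0.086 [1.8 4.  4.1] t44.2
a89.50 m0.318 [1.4 4.  4.6] t44.7
 t44.70 p [0.505  0.1267 0.112 ] w0.711 gf30.0 F [0.89 4.36 5.48] Mz0.328 j7 -0.62
```

Run:
```python
from fine import *
import fine
fine.M.__defaults__=(5,)
grip(0,55); print(M()[0])
for a in(91,93,95,97): go(a,.1120)
for a in(95,94,93,92,91.5,91,90.5,90,89.5):
    if go(a,.1120)>.26: break
```

```text
0.29750174611631736
a91.00 m-0.093 [1.6 3.6 4.7] t45.6
a93.00 m-0.020 [1.7 4.4 5.3] t46.1
a95.00 m0.039 [1.3 4.  5.2] t46.6
a97.00 m0.023 [1.7 3.5 4.7] t47.1
a95.00 m-0.051 [0.8 3.7 6. ] t47.6
a94.00 m0.060 [0.5 4.3 6.7] t48.0
a93.00 m0.061 [0.4 4.  6.4] t48.5
a92.00 m0.104 [0.4 3.7 6.6] t49.0
a91.50 m0.134 [0.8 4.3 6.4] t49.5
a91.00 m0.203 [0.1 3.9 6.1] t50.0
a90.50 m0.177 [0.6 3.8 6.2] t50.5
a90.00 m0.234 [0.5 4.1 6. ] t51.0
a89.50 m0.269 [0.4 3.9 5.9] t51.4
```

Run:
```python
from fine import *
import fine
fine.M.__defaults__=(8,)
m=go(89.5,.1126,(.5050,.1270)); a=89.5
while m<.3 and a>87: a-=.4; m=go(a,.1126,(.5050,.1270))
grip(.9); st('open'); s=sense()['eef_pos']; move_straight([s[0],s[1],.2],vel=.15); reach([.4,-.1,.3],D(89)); st('clear')
from fit import *
g=grab_frame('top'); g2=grab_frame('scene')
print(circ(g,[.506,.1255],.108,.033),circ(g,[.506,.1255],.108,.0185))
cv2.imwrite('pics/f.png',np.hstack([crop(g['frame'],199,260,20,10),crop(g2['frame'],384,213,20,10)])[:,:,::-1])
```

```text
a89.50 m0.301 [ 3.1  3.8 -3.5] t52.0
open t52.42 p [0.5048 0.1265 0.1125] w0.904 gf0.0 F [ 0.09 -0.37 -0.23] Mz0.055 j7 -0.62
clear t54.21 p [ 0.4002 -0.0993  0.2995] w0.902 gf0.0 F [ 0.23 -0.76  0.4 ] Mz-0.050 j7 0.15
(array([0.50585986, 0.12632455]), np.float64(21.47272491455078)) (array([0.51326942, 0.11288956]), np.float64(12.177641868591309))
```

View pics/f.png

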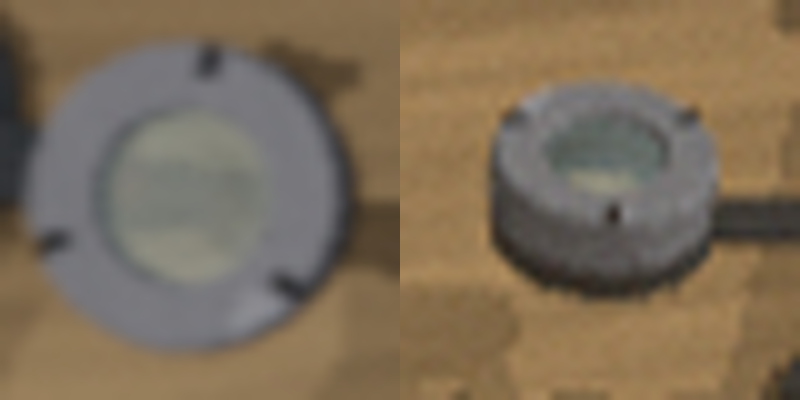

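The ring sits level and centred on the cell with the lens under it. The last settled torque was 0.30 N m, inside the snug range, so I'll hand it in.

```bash
python3 -c "
from bench import *
print(job_done())"
```

```text
the job is handed in; nothing more can be done
None
```

The job is handed in at about 54 s, but no verdict came back: the lens lies flat on its seat, dome up, and the ring is screwed down to about 0.30 N m after briefly reaching about 0.55 N m, at the strain limit, before I backed it off; the final picture shows no visible damage.

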